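Swap the salt shaker at the back of the spice rack for the dropper bottle

TASK

I need the salt shaker, which stands in the back row of the spice rack, hemmed in by the two containers in front of it. Stand those two aside on the worktop, put the salt shaker in the middle of the cork coaster, stow the dropper bottle in the back pocket that it has left, and then put the two containers back into the pockets they came from. Leave the rest of the rack as it is, and knock nothing over.

Things in the scene. Friction and masses are not known exactly. Their poses are not given: they have to be found in the camera images.
- rack: Fixed wooden spice rack, base 100x284x20 mm; origin under its centre, x from front to back panel (inner face x=39 mm, top z=102), y left. Pockets 50 mm wide, floor z=10, mouth z=20 mm: front row at x=-15, y=104, 0, -104; back row x=9, y=52, -52. Back things can be gripped only along y, with both front neighbours out. The worktop from x=-50 to -120 mm is free to stand things aside.
- salt_shaker: upright; origin at the centre of its underside, z up along its axis. Clear glass salt shaker with white salt and a pale grey domed top with small holes, 90 mm tall, 44 mm across up to 74 mm, the dome 34 mm. Starts in either back pocket. Beware: wall cupboards hang behind the rack, over world 0.87x + 0.5y > 0.66 m from 0.44 m up; their door handles reach out to 0.61 m above 0.5 m.
- dropper_bottle: upright; origin at the centre of its underside, z up along its axis. Small brown glass bottle with a black dropper cap. Body 33 mm across up to 70 mm, collar 24 mm across from 62 to 77 mm, thin rubber bulb up to 102 mm. Starts on the open worktop, to the left or right of the rack.
- coaster: Round cork coaster lying on the worktop to the left or right of the rack, fixed, 94 mm across, 5 mm thick; origin at the centre of its underside.
- jar_a: upright; origin at the centre of its underside, z up along its axis. Glass spice jar with a brown paper label and a screw lid, 106 mm tall, body 42 mm across, lid 45 mm across from 85 mm up. Starts in a front pocket (any).
- jar_b: upright; origin at the centre of its underside, z up along its axis. Glass spice jar of the same shape, with a green printed label, 106 mm tall, body 42 mm across, lid 45 mm across from 85 mm up. Starts in a front pocket (any).
- pepper_mill: upright; origin at the centre of its underside, z up along its axis. Pepper mill of dark turned wood, 45 mm across at the foot, 39 mm at the waist (50 mm up), 43 mm at 80 to 96 mm, rounded head up to 118 mm and a small steel nut on top (123 mm). Starts in a front pocket (any).
- jar_c: upright; origin at the centre of its underside, z up along its axis. Glass spice jar like jar_a (brown label). Stands in the back pocket that the salt shaker is not in, and stays there.
Not all that is in view belongs to the job. Leave any red look-alike of the jar_b alone. What is shaped like the pepper_mill but orange is not meant.

How it is judged (in metres and radians):
On the way, in this order (a step that is already met when the one before it is completed fails the run):
1. the two containers in front of the salt shaker stand aside on the worktop, upright and more than 90 mm from the shaker (centre to centre), while the shaker is still in its pocket (distance of salt_shaker from where it was at the start of the episode below 0.012 m and ((distance of jar_a from where it was at the start of the episode below 0.012 m and horizontal distance between jar_a and salt_shaker above 0.09 m) or (height (world z) of jar_a below 0.004 m and horizontal distance between jar_a and salt_shaker above 0.09 m and angle between jar_a's own z axis and vertical below 0.12 rad and linear speed of jar_a below 0.03 m/s)) and ((distance of jar_b from where it was at the start of the episode below 0.012 m and horizontal distance between jar_b and salt_shaker above 0.09 m) or (height (world z) of jar_b below 0.004 m and horizontal distance between jar_b and salt_shaker above 0.09 m and angle between jar_b's own z axis and vertical below 0.12 rad and linear speed of jar_b below 0.03 m/s)) and ((distance of pepper_mill from where it was at the start of the episode below 0.012 m and horizontal distance between pepper_mill and salt_shaker above 0.09 m) or (height (world z) of pepper_mill below 0.004 m and horizontal distance between pepper_mill and salt_shaker above 0.09 m and angle between pepper_mill's own z axis and vertical below 0.12 rad and linear speed of pepper_mill below 0.03 m/s))), for 0.1 s.
2. the salt shaker stands on the coaster, its centre within 15 mm of the coaster's (horizontal distance between salt_shaker and coaster below 0.015 m and height (world z) of salt_shaker between 0.002 and 0.01 m and linear speed of salt_shaker below 0.02 m/s and angle between salt_shaker's own z axis and vertical below 0.12 rad), for 0.1 s.
3. the dropper bottle stands in the free back pocket (((x of dropper_bottle in the frame of rack between -0.003 and 0.021 m and y of dropper_bottle in the frame of rack between 0.04 and 0.064 m and z of dropper_bottle in the frame of rack below 0.014 m) or (x of dropper_bottle in the frame of rack between -0.003 and 0.021 m and y of dropper_bottle in the frame of rack between -0.064 and -0.04 m and z of dropper_bottle in the frame of rack below 0.014 m)) and linear speed of dropper_bottle below 0.02 m/s and angle between dropper_bottle's own z axis and vertical below 0.12 rad), for 0.1 s.
At the end, for the whole second after the job is handed in: Salt shaker on the coaster, centres within 15 mm; dropper bottle on the floor of the back pocket it left, within 12 mm of its middle; the three front containers and the other back jar in their pockets within 12 mm of where they began; all upright (0.12 rad) and at rest (all of step 2 and all of step 3 and distance of each of jar_a, jar_b, pepper_mill, jar_c from where it was at the start of the episode below 0.012 m and z of each of jar_a, jar_b, pepper_mill, jar_c in the frame of rack below 0.014 m and linear speed of each of jar_a, jar_b, pepper_mill, jar_c below 0.02 m/s and angle between each of jar_a, jar_b, pepper_mill, jar_c's own z axis and vertical below 0.12 rad); the robot touches nothing.
It fails at once if a container of the rack, the salt shaker or the dropper bottle is tipped by more than 0.6 rad (angle between any of jar_a, jar_b, pepper_mill, jar_c, salt_shaker, dropper_bottle's own z axis and vertical above 0.6 rad).
It also fails if it takes over 115 s, if anything falls off the work surface, if the arm or the gripper's body presses on something with over 40 N, if the wrist force passes 120 N, or if a joint passes its speed limit or range.

ROBOT

A 6-joint arm with a two-finger parallel gripper is mounted at the origin on a cart in front of the work surface, level with it; the furniture and walls round the work are solid. World frame = base frame: x ahead of the robot, y to its left, z up, the work surface at z = 0. Lengths are in m, angles in degrees, forces in N, time in s.
With the tool pointing down it reaches from about 0.375 to 0.9 m from the base axis. Payload 3.1 kg.
Tool frame: the origin (TCP) lies on the centre line of the jaws, within the pads' length; the fingertips stand 17 mm ahead of it and the grasp point (between the pads) lies 2 mm behind it; z points along the fingers, y is the line along which they close (so a half turn about z gives the same grasp; the last joint's range is limited). The gripper opens to 87 mm and grips with 3 to 60 N. Pads are 19 mm wide; open, the fingers measure 117 mm over their backs; the gripper's body (75 mm by 190 mm) begins 51 mm behind the grasp point.
Start: joints at [66.205, 30.224, 82.088, -0, 67.689, -10.227], TCP at [0.147, 0.608, 0.24] pointing down, gripper open.
Joint ranges: [-176.69, 176.69], [-43.24, 126.21], [12.49, 139.97], [-82, 262], [0, 151.66], [-163.58, 163.58]. Speed limits (degrees/s): [159.86, 159.86, 180, 180, 180, 180].

INTERFACE

Orientations are given as a 3x3 rotation matrix whose columns are the frame's x, y, z axes.
In Python, from rig import bot, imaging, finder gives the robot as it stands. The module is installed in compiled form; this text tells all that it offers.
- The arm moves only by the tool play_rows, never from a script. Its argument "motion" is a list that holds one entry, the list of rows, each a list of 6 numbers: the shift along the tool's x, y, z in normalised numbers (1 is 0.8 m), then the turn, a rotation vector about the tool's x, y, z in normalised numbers (1 is 360 degrees). In form: [[[dx, dy, dz, wx, wy, wz], ...]]. A call has 1 to 8 rows; each row is the pose to reach, as a shift and turn from the pose commanded when the call began, along the tool's axes at that moment; what a row does not reach only later rows make up. A row lasts 1/12 s, in which the tool goes at most 41.7 mm and 7.16 degrees, less where a joint would pass 70% of its speed; a pose out of reach is approached as far as the arm can. No shift or turn number may pass 1 either way. A call with a gripper value outside its range is refused whole. "fingers" is the finger opening in m, from 0 to 0.087, set as the call begins (left out, the last holds). The fingers move at their own pace and stop on an object; the grip force is fixed at half the most. Time passes only in rows, so rows that repeat a pose let the fingers close. It gives the time, the measured TCP pose, the force, the opening and the grip force at its end, in the units of the state.
- bot.read_state(): the state, without advancing time (a new reading comes with each control period).
- imaging.capture(name): name is "scene" or "top"; returns a dict with "frame" (480x640x3 uint8, red, green, blue), "camera_matrix" (3x3 intrinsics, pixels), "R" (3x3) and "t" (3): a world point X has camera coordinates R X + t. Camera axes: x right, y down, z forward; pixel columns grow to the right and rows downward; lengths in m; the calibration is good to about 2 mm. A picture is of the moment at which its call begins. There is no depth.
- bot.hand_in(): hands the job in; it is judged then, once.
Trained networks look in the newest picture that a camera, given by its name, has taken for a name from the list of things; names that differ only in an ending like _2 or _b are one class to them, and where a whole thing is asked for, a point or a joint stands for the part that bears it (a point fixed in the world has none). Each returns a list of dicts, best first, with "confidence" (0 to 1); they miss things now and then, are a little off and sometimes report something else, mostly with a low value. They report only what shows in the picture. A call takes as long as a camera call. They do not tell look-alikes from the thing itself.
- finder.recognise(camera, name): "at" ([x, y, z] in m, in world coordinates, good to about 4 mm: the middle of the surface that is visible of it).
- finder.outline_of(camera, name): "pixels" (480x640 bool, what is visible of it).
The state is a dict: "time_s": time; "joint_positions": joint angles; "qvel": joint speeds; "tau": joint torques, N m; "position": TCP position; "tcp_rot": TCP orientation; "force": force on the tool from outside, world axes, zero at the start; "moment": the same for the moment, N m; "opening": opening from 0.0 (shut) to 1.0 (fully open); "grasp_force": force on a finger pad.
Only numpy, scipy, OpenCV 4.12 (cv2) and the standard library are available. Lean on these libraries where they do the work, as an engineer would, in place of code of your own. Each camera call takes 0.05 s, during which the arm holds its last target. There are 200 camera calls.

## Working session

There is one attempt and no reset: what is moved stays moved. The work goes in short steps, Python scripts to look and compute and a tool call to move; the robot and the scene stay as the last step left them, time stands still between calls to the robot, and variables do not carry over. Pictures are saved under pics/ and viewed, at most 14 in all, crops included, and the job is handed in when it is done.

Besides the shell and the picture viewer there is one more tool, called in YAML: its name, and indented under it one key for each argument. play_rows: Moves the arm, as the interface text tells. Its arguments: {"type":"object","properties":{"motion":{"type":"array"},"fingers":{"type":"number"}},"required":["motion"]}

```bash
mkdir -p pics; cat > h.py <<'E'
import numpy as np, cv2
from rig import bot, imaging, finder
def cap(n,fn=None):
    c=imaging.capture(n)
    if fn: cv2.imwrite('pics/'+fn,c['frame'][:,:,::-1])
    return c
def proj(c,X):
    p=np.array(c['R'])@np.array(X)+np.array(c['t']); q=np.array(c['camera_matrix'])@p; return q[:2]/q[2]
def ray(c,uv,z):
    R=np.array(c['R']);t=np.array(c['t']);K=np.array(c['camera_matrix'])
    d=R.T@np.linalg.solve(K,[uv[0],uv[1],1]); o=-R.T@t
    return o+d*(z-o[2])/d[2]
E
python3 - <<'E'
from h import *
np.set_printoptions(precision=4,suppress=True)
s=bot.read_state(); print(s['time_s'],s['position'],np.array(s['tcp_rot']),s['opening'])
for n in ['scene','top']:
    c=cap(n,n+'0.png'); print(n,'cam pos',-np.array(c['R']).T@np.array(c['t']))
    for k in ['rack','salt_shaker','dropper_bottle','coaster','jar_a','pepper_mill']:
        print(k,[(np.round(d['at'],4).tolist(),round(d['confidence'],2),proj(c,d['at']).round().tolist()) for d in finder.recognise(n,k)[:6]])
E
```

```text
0.0 [0.1463 0.6069 0.2386] [[-0.9721  0.2346 -0.0009]
 [ 0.2346  0.9721 -0.002 ]
 [ 0.0004 -0.0021 -1.    ]] 1.003844862291922
scene cam pos [-0.0466 -0.4852  1.0041]
rack [([0.5704, 0.1859, 0.0221], 0.72, [332.0, 211.0])]
salt_shaker [([0.5393, 0.2175, 0.0621], 0.95, [312.0, 198.0])]
dropper_bottle [([0.364, 0.3253, 0.0482], 0.67, [220.0, 214.0])]
coaster [([0.6064, -0.084, 0.005], 0.87, [431.0, 279.0])]
jar_a [([0.5968, 0.133, 0.0875], 0.89, [358.0, 198.0]), ([0.6009, 0.0771, 0.086], 0.84, [377.0, 212.0]), ([0.2831, 0.3432, 0.0706], 0.74, [183.0, 221.0]), ([0.5447, 0.1614, 0.0834], 0.71, [331.0, 204.0])]
pepper_mill [([0.4203, 0.3888, 0.0749], 0.93, [223.0, 178.0]), ([0.4895, 0.244, 0.0859], 0.85, [287.0, 195.0])]
top cam pos [0.2671 0.1602 1.0665]
rack [([0.5732, 0.2016, 0.0167], 0.56, [310.0, 187.0])]
salt_shaker [([0.5397, 0.227, 0.0883], 0.56, [296.0, 192.0])]
dropper_bottle [([0.3696, 0.3247, 0.0605], 0.55, [246.0, 277.0])]
coaster [([0.6017, -0.0792, 0.0036], 0.56, [438.0, 178.0])]
jar_a [([0.6014, 0.0843, 0.1103], 0.89, [368.0, 161.0]), ([0.5974, 0.1406, 0.1144], 0.78, [340.0, 162.0]), ([0.5423, 0.1716, 0.1112], 0.74, [324.0, 189.0]), ([0.2889, 0.3508, 0.1073], 0.55, [226.0, 317.0])]
pepper_mill [([0.4893, 0.2576, 0.1182], 0.73, [279.0, 213.0]), ([0.4157, 0.3941, 0.1054], 0.55, [208.0, 250.0]), ([0.5474, 0.1707, 0.112], 0.22, [324.0, 186.0])]
```

View pics/scene0.png

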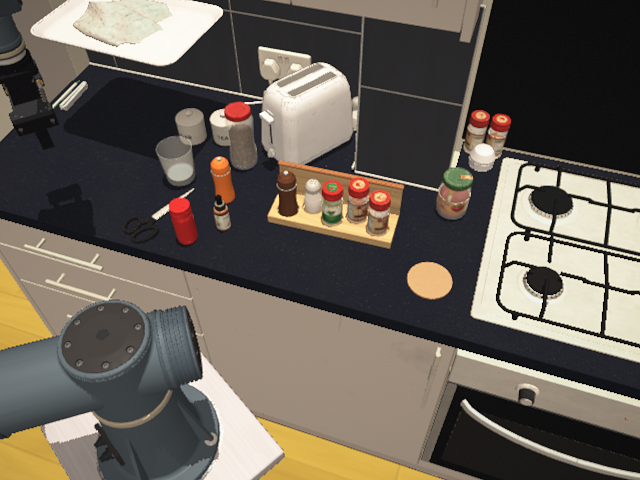

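View pics/top0.png

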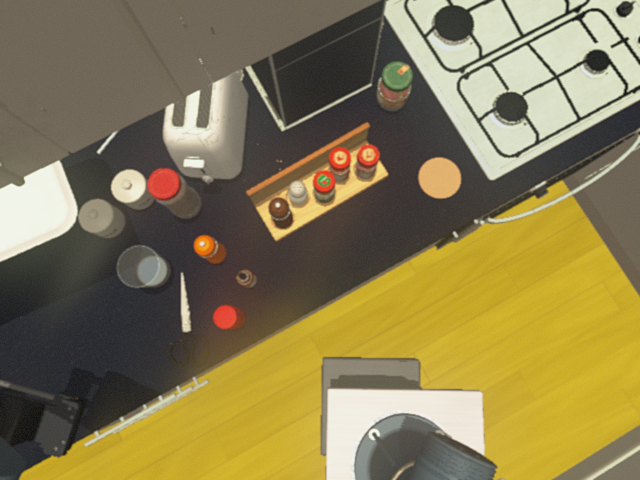

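The rack is turned about 30°. The salt shaker is in the left back pocket at (312,198) in the scene view. The dark mill (287,195) and the green-labelled jar_b (331,204) stand in front of it. The brown-label jars are at (358,198) and (377,212). The dropper bottle is at (220,214), between the orange mill and the red jar, and the coaster is at (431,279). Next I'll refine the positions with silhouette fits.

```bash
cat > fit.py <<'E'
from h import *
from scipy.optimize import minimize
P={'salt_shaker':[(0,22),(74,22),(74,17),(90,12)],'dropper_bottle':[(0,16.5),(66,16.5),(70,12),(77,12),(77,6),(102,4)],
'jar_a':[(0,21),(85,21),(85,22.5),(106,22.5)],'pepper_mill':[(0,22.5),(50,19.5),(80,21.5),(96,21.5),(118,8),(123,4)],'coaster':[(0,47),(5,47)]}
A=np.linspace(0,2*np.pi,40)
def render(c,prof,x,y,z,S=2):
    m=np.zeros((480*S,640*S),np.uint8); rings=[]
    for h,r in prof:
        X=np.stack([x+r*1e-3*np.cos(A),y+r*1e-3*np.sin(A),np.full(40,z+h*1e-3)],1)
        rings.append(np.array([proj(c,q) for q in X])*S+S/2-.5)
    for a,b in zip(rings[:-1],rings[1:]):
        cv2.fillConvexPoly(m,cv2.convexHull(np.vstack([a,b]).round(0).astype(np.int32)),255)
    return cv2.resize(m,(640,480),interpolation=cv2.INTER_AREA)/255.
def fit(c,mask,ign,prof,x,y,z):
    def f(p):
        r=render(c,prof,*p,z); w=~ign; return 1-(np.minimum(r,mask)*w).sum()/(np.maximum(r,mask)*w).sum()
    s=minimize(f,[x,y],method='Nelder-Mead',options=dict(initial_simplex=[[x,y],[x+.008,y],[x,y+.008]],xatol=2e-4,fatol=1e-4))
    return s.x,1-s.fun
E
python3 - <<'E'
from fit import *
np.set_printoptions(precision=4,suppress=True)
for n in ['scene','top']:
    c=cap(n)
    M=[]
    for k in P:
        for d in finder.outline_of(n,k):
            if d['confidence']>.3: M.append((k,d['pixels'].astype(bool)))
    R=[(k,np.array(d['at'])) for k in P for d in finder.recognise(n,k) if d['confidence']>.3]
    for k,at in R:
        u=proj(c,at).round().astype(int)
        ms=[m for kk,m in M if kk==k and m[max(u[1]-3,0):u[1]+4,u[0]-3:u[0]+4].any()]
        if not ms: print(n,k,at,'no mask'); continue
        m=ms[0]; ign=np.zeros_like(m)
        for kk,o in M:
            if o is not m: ign|=o&~m
        z=0.01 if at@[.87,.5,0]>.54 and k not in('dropper_bottle','coaster') else 0.
        x,q=fit(c,m,ign,P[k],at[0],at[1],z); print(n,k,at,'->',x,'IoU %.2f'%q)
E
```

```text
scene salt_shaker [0.5417 0.2156 0.0649] no mask
scene dropper_bottle [0.3648 0.3238 0.0448] -> [0.3722 0.3345] IoU 0.91
scene jar_a [0.5503 0.1598 0.083 ] -> [0.5594 0.1745] IoU 0.92
scene jar_a [0.5963 0.1354 0.0899] -> [0.6083 0.1436] IoU 0.93
scene jar_a [0.6021 0.076  0.0853] -> [0.6135 0.0854] IoU 0.91
scene jar_a [0.2809 0.3424 0.0709] -> [0.2903 0.3561] IoU 0.93
scene pepper_mill [0.4182 0.3909 0.0754] -> [0.4243 0.3998] IoU 0.90
scene pepper_mill [0.4906 0.2453 0.0862] -> [0.5067 0.2676] IoU 0.94
scene coaster [ 0.6029 -0.0838  0.0072] -> [ 0.6052 -0.081 ] IoU 0.96
top dropper_bottle [0.3707 0.327  0.0604] -> [0.3689 0.3304] IoU 0.85
top jar_a [0.5466 0.1693 0.1144] -> [0.5576 0.1717] IoU 0.95
top jar_a [0.2921 0.3493 0.1056] -> [0.2888 0.3544] IoU 0.93
top jar_a [0.6006 0.0871 0.1106] -> [0.6119 0.0848] IoU 0.95
top jar_a [0.5942 0.1428 0.1157] -> [0.6056 0.1408] IoU 0.95
top pepper_mill [0.4933 0.2579 0.1212] -> [0.5026 0.2612] IoU 0.91
top pepper_mill [0.4162 0.3988 0.1065] -> [0.4244 0.4019] IoU 0.90
top coaster [ 0.6026 -0.0795  0.005 ] -> [ 0.6032 -0.0805] IoU 0.96
top coaster [0.5699 0.204  0.0195] no mask
```

Careful with the scale: shifts go in shares of 0.8 m and turns go in shares of 360 degrees. That gives: -0.22 m / 0.8 = -0.275, -0.13 m / 0.8 = -0.1625, 23 degrees / 360 = 0.0639.

play_rows:
  motion:
    - [[-0.275,-0.1625,0,0,0,0.0639],[-0.275,-0.1625,0,0,0,0.0639],[-0.275,-0.1625,0,0,0,0.0639],[-0.275,-0.1625,0,0,0,0.0639],[-0.275,-0.1625,0,0,0,0.0639],[-0.275,-0.1625,0,0,0,0.0639],[-0.275,-0.1625,0,0,0,0.0639],[-0.275,-0.1625,0,0,0,0.0639]]
  fingers: 0.064

```text
time_s: 2.47
position: [0.3321, 0.428, 0.2398]
tcp_rot: [[-0.8, 0.6, 0.0], [0.6, 0.8, 0.0], [-0.0, 0.0, -1.0]]
force: [-0.2, 0.0, -1.0]
opening: 0.738
grasp_force: 0.0
```

```bash
cat > d.py <<'E'
import sys
from h import *
YAW=31.; C,S=np.cos(np.radians(YAW)),np.sin(np.radians(YAW))
O=np.array([.5585,.1738])-np.array([C,S])*-.015   # rack origin
def rk(x,y): return O+np.array([C*x-S*y,S*x+C*y])
def delta(x,y,z,yaw):
    s=bot.read_state(); R=np.array(s['tcp_rot']); p=np.array(s['position'])
    a=np.radians(yaw); y_=np.array([np.cos(a),np.sin(a),0]); z_=np.array([0,0,-1.]); T=np.stack([np.cross(y_,z_),y_,z_],1)
    rv=cv2.Rodrigues(R.T@T)[0].ravel()
    print('t %.2f'%s['time_s'],'pos',p.round(4),'yaw %.2f'%np.degrees(np.arctan2(R[1,1],R[0,1])),'F',np.round(s['force'],1),'op %.4f'%(s['opening']*.087),'gf %.1f'%s['grasp_force'])
    print('delta',(R.T@(np.array([x,y,z])-p)).round(4),np.degrees(rv).round(2),'j',np.round(s['joint_positions'],1))
if __name__=='__main__':
    a=sys.argv; v=[float(q) for q in a[2:]]
    if a[1]=='r': x,y=rk(v[0]/1e3,v[1]/1e3); print('target',x.round(4),y.round(4)); delta(x,y,v[2]/1e3,YAW+(v[3] if len(v)>3 else 0))
    else: delta(v[0]/1e3,v[1]/1e3,v[2]/1e3,v[3])
E
python3 d.py r -15 104 240
```

```text
target 0.5049 0.2629
t 2.47 pos [0.3321 0.428  0.2398] yaw 53.14 F [-0.2  0.  -1. ] op 0.0642 gf 0.0
delta [-2.372e-01 -2.840e-02 -2.000e-04] [3.000e-02 1.000e-02 2.214e+01] j [ 40.4  23.8  94.1  -0.   62.1 -12.8]
```

To row units: -0.237 m / 0.8 = -0.2963, -0.028 m / 0.8 = -0.035, 22.1 degrees / 360 = 0.0614.

play_rows:
  motion:
    - [[-0.2963,-0.035,0,0,0,0.0614],[-0.2963,-0.035,0,0,0,0.0614],[-0.2963,-0.035,0,0,0,0.0614],[-0.2963,-0.035,0,0,0,0.0614],[-0.2963,-0.035,0,0,0,0.0614],[-0.2963,-0.035,0,0,0,0.0614],[-0.2963,-0.035,0,0,0,0.0614],[-0.2963,-0.035,0,0,0,0.0614]]

```text
time_s: 3.13
position: [0.5041, 0.2661, 0.2394]
tcp_rot: [[-0.518, 0.855, -0.0], [0.855, 0.518, 0.001], [0.001, 0.0, -1.0]]
force: [-0.2, -0.7, 0.0]
opening: 0.735
grasp_force: 0.0
```

```bash
python3 d.py r -15 104 96; python3 - <<'E'
from fit import *
cap('scene','s1.png'); c=cap('top','t1.png')
E
```

```text
target 0.5049 0.2629
t 3.13 pos [0.5041 0.2661 0.2394] yaw 31.23 F [-0.2 -0.7  0. ] op 0.0640 gf 0.0
delta [-0.0033 -0.0009  0.1434] [ 0.   -0.05  0.23] j [ 16.6  26.   90.1   0.1  63.9 -14.7]
```

View pics/s1.png

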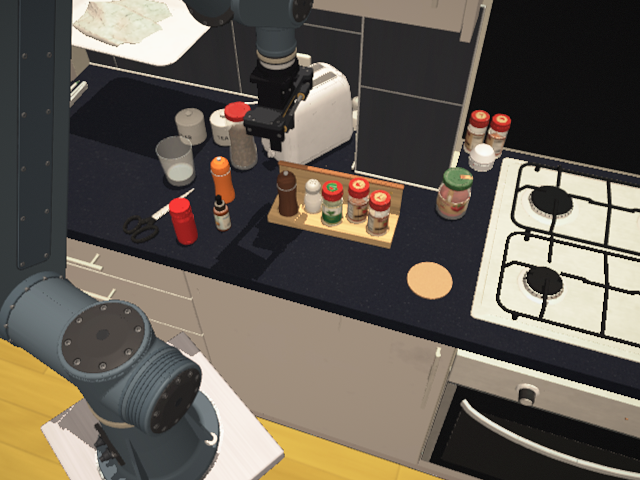

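To row units: 0.07 m / 0.8 = 0.0875, 0.03 m / 0.8 = 0.0375.

play_rows:
  motion:
    - [[-0.0025,-0.0013,0.0375,0,0,0],[-0.0025,-0.0013,0.0875,0,0,0],[-0.0025,-0.0013,0.0875,0,0,0],[-0.0025,-0.0013,0.0875,0,0,0],[-0.0025,-0.0013,0.0875,0,0,0]]

```text
time_s: 3.65
position: [0.5037, 0.265, 0.1708]
tcp_rot: [[-0.522, 0.853, 0.001], [0.853, 0.522, 0.001], [-0.0, 0.001, -1.0]]
force: [0.6, 0.8, 0.7]
opening: 0.735
grasp_force: 0.0
```

```bash
python3 d.py r -15 104 96
```

```text
target 0.5049 0.2629
t 3.65 pos [0.5037 0.265  0.1708] yaw 31.44 F [0.6 0.8 0.7] op 0.0639 gf 0.0
delta [-0.0024 -0.0001  0.0748] [0.07 0.01 0.44] j [ 16.5  31.   94.1   0.   54.8 -15. ]
```

To row units: 0.075 m / 0.8 = 0.0938, -0.002 m / 0.8 = -0.0025, -0.3 degrees / 360 = -0.0008.

play_rows:
  motion:
    - [[-0.0025,0,0.0313,0,0,-0.0008],[-0.0025,0,0.0625,0,0,-0.0008],[-0.0025,0,0.0938,0,0,-0.0008],[-0.0025,0,0.0938,0,0,-0.0008],[-0.0025,0,0.0938,0,0,-0.0008],[-0.0025,0,0.0938,0,0,-0.0008]]

```text
time_s: 4.15
position: [0.5065, 0.2628, 0.097]
tcp_rot: [[-0.525, 0.851, 0.004], [0.851, 0.525, 0.001], [-0.001, 0.004, -1.0]]
force: [0.6, 0.5, 0.3]
opening: 0.735
grasp_force: 0.0
```

play_rows:
  motion:
    - [[0,0,0,0,0,0],[0,0,0,0,0,0],[0,0,0,0,0,0],[0,0,0,0,0,0],[0,0,0,0,0,0],[0,0,0,0,0,0],[0,0,0,0,0,0],[0,0,0,0,0,0]]
  fingers: 0.02

```text
time_s: 4.82
position: [0.5049, 0.2619, 0.0952]
tcp_rot: [[-0.525, 0.851, 0.0], [0.851, 0.525, -0.0], [-0.0, 0.0, -1.0]]
force: [-2.2, -1.5, 5.0]
opening: 0.479
grasp_force: 30.0
```

```bash
python3 d.py r -15 104 96
```

```text
target 0.5049 0.2629
t 4.82 pos [0.5049 0.2619 0.0952] yaw 31.63 F [-2.2 -1.5  5. ] op 0.0417 gf 30.0
delta [ 0.0009  0.0006 -0.0008] [0.01 0.01 0.63] j [ 16.2  37.6  97.   -0.   45.4 -15.5]
```

To row units: -0.072 m / 0.8 = -0.09, -0.03 m / 0.8 = -0.0375.

play_rows:
  motion:
    - [[0,0,-0.0188,0,0,0],[0,0,-0.0375,0,0,0],[0,0,-0.0375,0,0,0],[0,-0.025,-0.0375,0,0,0],[0,-0.0625,-0.0375,0,0,0],[0,-0.09,-0.0375,0,0,0],[0,-0.09,-0.0375,0,0,0],[0,-0.09,-0.0375,0,0,0]]

```text
time_s: 5.48
position: [0.4419, 0.2236, 0.1238]
tcp_rot: [[-0.524, 0.852, -0.002], [0.852, 0.524, -0.001], [0.001, -0.002, -1.0]]
force: [1.2, 0.4, -1.8]
opening: 0.479
grasp_force: 30.0
```

To row units: 0.0395 m / 0.8 = 0.0494, 0.038 m / 0.8 = 0.0475.

play_rows:
  motion:
    - [[0,0,0.0188,0,0,0],[0,0,0.035,0,0,0],[0,0,0.0425,0,0,0],[0,0,0.0475,0,0,0],[0,0,0.0494,0,0,0],[0,0,0.0494,0,0,0],[0,0,0.0494,0,0,0]]

```text
time_s: 6.07
position: [0.4441, 0.2244, 0.0853]
tcp_rot: [[-0.525, 0.851, 0.001], [0.851, 0.525, 0.0], [-0.0, 0.001, -1.0]]
force: [-0.3, -0.1, 0.5]
opening: 0.48
grasp_force: 30.0
```

```bash
python3 d.py r -87 104 86
```

```text
target 0.4432 0.2259
t 6.07 pos [0.4441 0.2244 0.0853] yaw 31.64 F [-0.3 -0.1  0.5] op 0.0417 gf 30.0
delta [ 0.0017  0.     -0.0007] [0.05 0.01 0.64] j [ 13.9  35.2 107.6  -0.   37.2 -17.7]
```

To row units: -0.1 m / 0.8 = -0.125, -0.06 m / 0.8 = -0.075.

play_rows:
  motion:
    - [[0,0,0,0,0,0],[0,0,0,0,0,0],[0,0,0,0,0,0],[0,0,-0.025,0,0,0],[0,0,-0.075,0,0,0],[0,0,-0.125,0,0,0],[0,0,-0.125,0,0,0],[0,0,-0.125,0,0,0]]
  fingers: 0.064

```text
time_s: 6.73
position: [0.4454, 0.2247, 0.1875]
tcp_rot: [[-0.525, 0.851, 0.007], [0.851, 0.525, 0.002], [-0.002, 0.007, -1.0]]
force: [-0.8, -0.3, -0.3]
opening: 0.733
grasp_force: 0.0
```

```bash
python3 d.py r -15 0 160
```

```text
target 0.5585 0.1738
t 6.73 pos [0.4454 0.2247 0.1875] yaw 31.64 F [-0.8 -0.3 -0.3] op 0.0638 gf 0.0
delta [-0.1026  0.0694  0.0282] [0.38 0.12 0.64] j [ 13.9  24.8 103.3   0.   51.4 -17.7]
```

To row units: -0.103 m / 0.8 = -0.1288, -0.09 m / 0.8 = -0.1125, 0.5 degrees / 360 = 0.0014.

play_rows:
  motion:
    - [[-0.0375,0.025,0,0,0,0.0006],[-0.075,0.05,0.0125,0,0,0.0011],[-0.1125,0.075,0.025,0,0,0.0014],[-0.1288,0.0875,0.035,0,0,0.0014],[-0.1288,0.0875,0.035,0,0,0.0014],[-0.1288,0.0875,0.035,0,0,0.0014],[-0.1288,0.0875,0.035,0,0,0.0014],[-0.1288,0.0875,0.035,0,0,0.0014]]

```text
time_s: 7.4
position: [0.5553, 0.1737, 0.1566]
tcp_rot: [[-0.518, 0.856, -0.002], [0.856, 0.518, -0.0], [0.001, -0.002, -1.0]]
force: [-0.3, -0.3, 0.1]
opening: 0.736
grasp_force: 0.0
```

```bash
python3 d.py r -15 0 98
```

```text
target 0.5585 0.1738
t 7.40 pos [0.5553 0.1737 0.1566] yaw 31.18 F [-0.3 -0.3  0.1] op 0.0640 gf 0.0
delta [-0.0017  0.0029  0.0586] [-0.12 -0.07  0.18] j [  6.4  33.1  92.7   0.   54.3 -24.8]
```

To row units: 0.06 m / 0.8 = 0.075, 0.002 m / 0.8 = 0.0025.

play_rows:
  motion:
    - [[-0.0013,0.0025,0.025,0,0,0],[-0.0013,0.0025,0.0563,0,0,0],[-0.0013,0.0025,0.075,0,0,0],[-0.0013,0.0025,0.075,0,0,0],[-0.0013,0.0025,0.075,0,0,0],[-0.0013,0.0025,0.075,0,0,0]]

```text
time_s: 7.9
position: [0.5596, 0.1739, 0.0982]
tcp_rot: [[-0.518, 0.856, 0.002], [0.856, 0.518, 0.0], [-0.001, 0.001, -1.0]]
force: [-0.7, 0.4, 0.7]
opening: 0.735
grasp_force: 0.0
```

play_rows:
  motion:
    - [[0,0,0,0,0,0],[0,0,0,0,0,0],[0,0,0,0,0,0],[0,0,0,0,0,0],[0,0,0,0,0,0],[0,0,0,0,0,0],[0,0,0,0,0,0],[0,0,0,0,0,0]]
  fingers: 0.02

```text
time_s: 8.57
position: [0.5596, 0.1733, 0.0976]
tcp_rot: [[-0.517, 0.856, 0.001], [0.856, 0.517, -0.0], [-0.0, 0.0, -1.0]]
force: [-1.8, -0.7, 5.1]
opening: 0.499
grasp_force: 30.0
```

```bash
python3 d.py r -15 0 98
```

```text
target 0.5585 0.1738
t 8.57 pos [0.5596 0.1733 0.0976] yaw 31.13 F [-1.8 -0.7  5.1] op 0.0434 gf 30.0
delta [ 0.001  -0.0007 -0.0004] [0.03 0.02 0.13] j [  6.3  38.3  94.4  -0.   47.3 -24.8]
```

To row units: -0.072 m / 0.8 = -0.09, -0.03 m / 0.8 = -0.0375.

play_rows:
  motion:
    - [[0,0,-0.0188,0,0,0],[0,0,-0.0375,0,0,0],[0,0,-0.0375,0,0,0],[0,-0.025,-0.0375,0,0,0],[0,-0.0625,-0.0375,0,0,0],[0,-0.09,-0.0375,0,0,0],[0,-0.09,-0.0375,0,0,0],[0,-0.09,-0.0375,0,0,0]]

```text
time_s: 9.23
position: [0.4963, 0.1357, 0.1263]
tcp_rot: [[-0.516, 0.857, -0.002], [0.857, 0.516, 0.0], [0.001, -0.002, -1.0]]
force: [0.6, 0.1, 0.0]
opening: 0.498
grasp_force: 30.0
```

To row units: 0.0395 m / 0.8 = 0.0494, 0.038 m / 0.8 = 0.0475.

play_rows:
  motion:
    - [[0,0,0.0188,0,0,0],[0,0,0.035,0,0,0],[0,0,0.0425,0,0,0],[0,0,0.0475,0,0,0],[0,0,0.0494,0,0,0],[0,0,0.0494,0,0,0],[0,0,0.0494,0,0,0]]

```text
time_s: 9.82
position: [0.4986, 0.1364, 0.0877]
tcp_rot: [[-0.517, 0.856, 0.001], [0.856, 0.517, 0.0], [-0.001, 0.001, -1.0]]
force: [-0.7, 0.4, -1.0]
opening: 0.499
grasp_force: 30.0
```

```bash
python3 d.py r -87 0 88
```

```text
target 0.4968 0.1367
t 9.82 pos [0.4986 0.1364 0.0877] yaw 31.14 F [-0.7  0.4 -1. ] op 0.0434 gf 30.0
delta [ 0.0012 -0.0014 -0.0003] [0.07 0.04 0.14] j [  2.9  35.8 104.8   0.   39.3 -28.3]
```

To row units: -0.1 m / 0.8 = -0.125, -0.06 m / 0.8 = -0.075.

play_rows:
  motion:
    - [[0,0,0,0,0,0],[0,0,0,0,0,0],[0,0,0,0,0,0],[0,0,-0.025,0,0,0],[0,0,-0.075,0,0,0],[0,0,-0.125,0,0,0],[0,0,-0.125,0,0,0],[0,0,-0.125,0,0,0]]
  fingers: 0.064

```text
time_s: 10.48
position: [0.4996, 0.1363, 0.1901]
tcp_rot: [[-0.517, 0.856, 0.007], [0.856, 0.517, 0.0], [-0.003, 0.006, -1.0]]
force: [0.2, 0.1, -0.2]
opening: 0.737
grasp_force: 0.0
```

```bash
python3 d.py r 9 52 190 90;python3 - <<'E'
from h import *
cap('scene','s2.png'); cap('top','t2.png')
E
```

```text
target 0.5523 0.2307
t 10.48 pos [0.4996 0.1363 0.1901] yaw 31.14 F [ 0.2  0.1 -0.2] op 0.0641 gf 0.0
delta [0.0536 0.0939 0.0005] [  0.13   0.41 -89.86] j [  2.9  25.9 100.6   0.   53.1 -28.3]
```

View pics/s2.png

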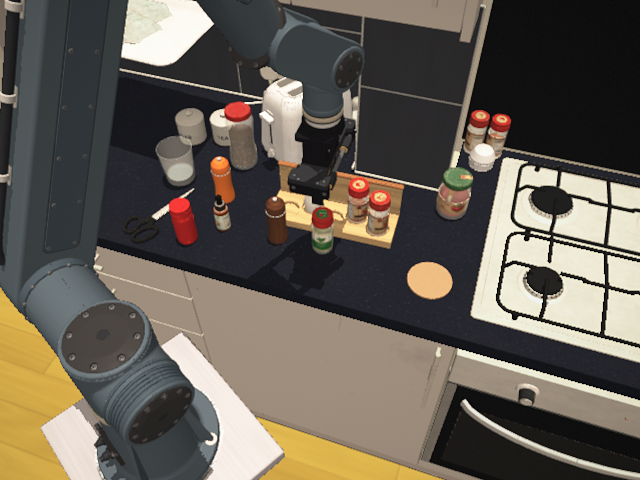

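To row units: 0.093 m / 0.8 = 0.1163, 0.084 m / 0.8 = 0.105, 56 degrees / 360 = 0.1556.

play_rows:
  motion:
    - [[0.0063,0.0125,0,0,0,0.0194],[0.0125,0.025,0,0,0,0.0389],[0.0225,0.04,0,0,0,0.0583],[0.0325,0.0575,0,0,0,0.0778],[0.0425,0.075,0,0,0,0.0972],[0.0525,0.0925,0,0,0,0.1167],[0.06,0.105,0,0,0,0.1361],[0.0663,0.1163,0,0,0,0.1556]]

```text
time_s: 11.25
position: [0.5489, 0.2302, 0.1849]
tcp_rot: [[0.426, 0.905, -0.005], [0.905, -0.426, -0.001], [-0.003, -0.004, -1.0]]
force: [1.1, 0.5, -0.1]
opening: 0.736
grasp_force: 0.0
```

To row units: 33.5 degrees / 360 = 0.0931.

play_rows:
  motion:
    - [[0,0,0,0,0,0.0194],[0,0,0,0,0,0.0389],[0,0,0,0,0,0.0583],[0,0,0,0,0,0.0778],[0,0,0,0,0,0.0931],[0,0,0,0,0,0.0931],[0,0,0,0,0,0.0931],[0,0,0,0,0,0.0931]]

```text
time_s: 11.92
position: [0.5493, 0.2294, 0.1862]
tcp_rot: [[0.85, 0.526, -0.003], [0.526, -0.85, -0.001], [-0.002, -0.001, -1.0]]
force: [-0.3, -0.2, 0.4]
opening: 0.735
grasp_force: 0.0
```

```bash
python3 d.py r 9 52 73 -90
```

```text
target 0.5523 0.2307
t 11.92 pos [0.5493 0.2294 0.1862] yaw -58.25 F [-0.3 -0.2  0.4] op 0.0639 gf 0.0
delta [0.0036 0.0006 0.1132] [-0.05  0.14  0.75] j [11.9 31.7 89.4  0.  59.1 70.2]
```

To row units: 0.05 m / 0.8 = 0.0625, 0.04 m / 0.8 = 0.05, 0.7 degrees / 360 = 0.0019.

play_rows:
  motion:
    - [[0.005,0,0.025,0,0,0.0019],[0.005,0,0.05,0,0,0.0019],[0.005,0,0.0625,0,0,0.0019],[0.005,0,0.0625,0,0,0.0019],[0.005,0,0.0625,0,0,0.0019]]

```text
time_s: 12.33
position: [0.5529, 0.2316, 0.137]
tcp_rot: [[0.857, 0.515, -0.002], [0.515, -0.857, -0.0], [-0.002, -0.001, -1.0]]
force: [-0.0, 0.0, 0.9]
opening: 0.733
grasp_force: 0.0
```

```bash
python3 d.py r 9 52 73 -90;python3 - <<'E'
from h import *
c=cap('scene'); p=proj(c,[.5523,.2307,.08]).astype(int)
a=c['frame'][p[1]-60:p[1]+60,p[0]-80:p[0]+80,::-1]; cv2.imwrite('pics/s3.png',cv2.resize(a,None,fx=4,fy=4))
E
```

```text
target 0.5523 0.2307
t 12.33 pos [0.5529 0.2316 0.137 ] yaw -59.03 F [-0.   0.   0.9] op 0.0638 gf 0.0
delta [-0.0008  0.0004  0.064 ] [-0.03  0.1  -0.03] j [12.1 35.8 90.9 -0.  53.4 71.1]
```

View pics/s3.png

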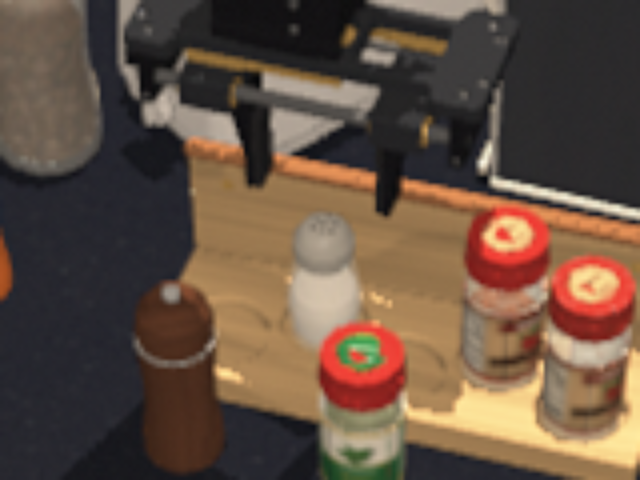

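The fingers at crop (257,185) and (388,212) straddle the shaker's dome (323,225) centrally. The mill and jar_b stand aside upright, so I'll descend.

To row units: 0.064 m / 0.8 = 0.08, 0.055 m / 0.8 = 0.0688.

play_rows:
  motion:
    - [[0,0,0.025,0,0,0],[0,0,0.05,0,0,0],[0,0,0.0688,0,0,0],[0,0,0.08,0,0,0],[0,0,0.08,0,0,0],[0,0,0.08,0,0,0]]

```text
time_s: 12.88
position: [0.5538, 0.2318, 0.0741]
tcp_rot: [[0.858, 0.514, 0.001], [0.514, -0.858, 0.0], [0.001, 0.0, -1.0]]
force: [0.1, 0.3, 0.2]
opening: 0.737
grasp_force: 0.0
```

play_rows:
  motion:
    - [[0,0,0,0,0,0],[0,0,0,0,0,0],[0,0,0,0,0,0],[0,0,0,0,0,0],[0,0,0,0,0,0],[0,0,0,0,0,0],[0,0,0,0,0,0],[0,0,0,0,0,0]]
  fingers: 0.02

```text
time_s: 13.55
position: [0.5538, 0.2317, 0.0739]
tcp_rot: [[0.858, 0.514, 0.001], [0.514, -0.858, 0.0], [0.001, 0.0, -1.0]]
force: [0.8, -0.6, 3.0]
opening: 0.402
grasp_force: 29.9
```

```bash
python3 d.py r 9 52 73 -90
```

```text
target 0.5523 0.2307
t 13.55 pos [0.5538 0.2317 0.0739] yaw -59.06 F [ 0.8 -0.6  3. ] op 0.0350 gf 29.9
delta [-0.0018  0.      0.0009] [ 0.03 -0.05 -0.06] j [12.1 41.2 92.8 -0.  45.9 71.1]
```

```bash
python3 - <<'E'
from h import *
L=[]
for n in ['scene','top']:
    c=cap(n); p=proj(c,[.5523,.2307,.07]).astype(int)
    a=c['frame'][p[1]-45:p[1]+45,p[0]-45:p[0]+45,::-1]; L.append(cv2.resize(a,None,fx=4.4,fy=4.4,interpolation=cv2.INTER_CUBIC))
cv2.imwrite('pics/s4.png',np.hstack(L))
E
```

```text
(no output)
```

View pics/s4.png

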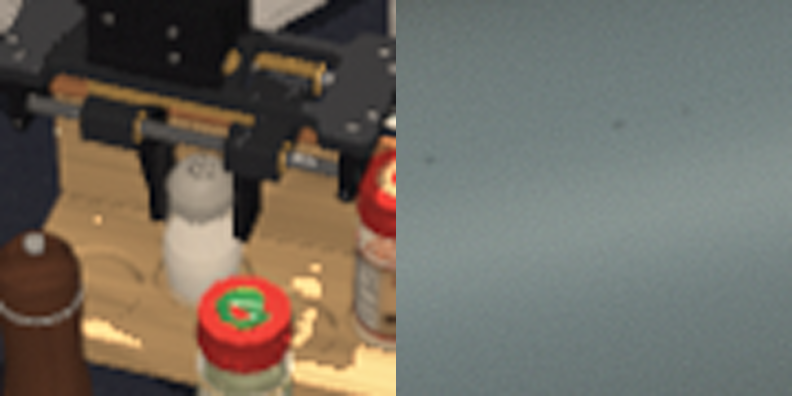

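To row units: -0.04 m / 0.8 = -0.05, -0.03 m / 0.8 = -0.0375.

play_rows:
  motion:
    - [[0,0,-0.0125,0,0,0],[0,0,-0.025,0,0,0],[0,0,-0.0375,0,0,0],[0,0,-0.05,0,0,0],[0,0,-0.05,0,0,0]]

```text
time_s: 14.07
position: [0.5549, 0.2322, 0.1164]
tcp_rot: [[0.858, 0.514, 0.005], [0.514, -0.858, 0.001], [0.005, 0.002, -1.0]]
force: [-0.4, 0.4, -0.8]
opening: 0.4
grasp_force: 29.6
```

```bash
python3 d.py r -40 52 225 -90; python3 - <<'E'
from h import *
c=cap('scene'); p=proj(c,[.5523,.2307,.1]).astype(int)
cv2.imwrite('pics/s5.png',cv2.resize(c['frame'][p[1]-45:p[1]+45,p[0]-45:p[0]+45,::-1],None,fx=4.4,fy=4.4))
E
```

```text
target 0.5103 0.2055
t 14.07 pos [0.5549 0.2322 0.1164] yaw -59.06 F [-0.4  0.4 -0.8] op 0.0348 gf 29.6
delta [-5.150e-02  1.000e-04 -1.089e-01] [ 0.09 -0.27 -0.06] j [12.1 37.5 91.6  0.  50.6 71.1]
```

View pics/s5.png

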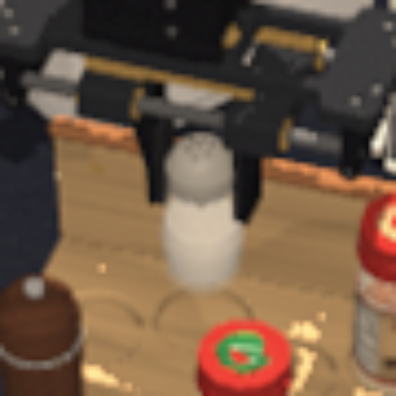

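To row units: -0.11 m / 0.8 = -0.1375, -0.09 m / 0.8 = -0.1125.

play_rows:
  motion:
    - [[-0.025,0,-0.0125,0,0,0],[-0.0438,0,-0.0375,0,0,0],[-0.0563,0,-0.075,0,0,0],[-0.0625,0,-0.1125,0,0,0],[-0.0625,0,-0.1375,0,0,0],[-0.0625,0.025,-0.1375,0,0,0],[-0.0625,0.0625,-0.1375,0,0,0],[-0.0625,0.1,-0.1375,0,0,0]]

```text
time_s: 14.78
position: [0.5514, 0.1373, 0.2242]
tcp_rot: [[0.857, 0.516, 0.001], [0.516, -0.857, 0.0], [0.001, 0.0, -1.0]]
force: [0.0, 0.1, -1.3]
opening: 0.406
grasp_force: 29.6
```

```bash
python3 d.py w 604 -81 225 -59; python3 d.py w 604 -81 69 -59
```

```text
t 14.78 pos [0.5514 0.1373 0.2242] yaw -58.94 F [ 0.   0.1 -1.3] op 0.0353 gf 29.6
delta [-0.0676  0.2142 -0.0008] [ 0.01 -0.04  0.06] j [ 2.7 26.9 91.3  0.  61.7 61.7]
t 14.78 pos [0.5514 0.1373 0.2242] yaw -58.94 F [ 0.   0.1 -1.3] op 0.0353 gf 29.6
delta [-0.0677  0.2141  0.1552] [ 0.01 -0.04  0.06] j [ 2.7 26.9 91.3  0.  61.7 61.7]
```

play_rows:
  motion:
    - [[-0.0125,0.0375,0,0,0,0],[-0.025,0.0813,0,0,0,0],[-0.0375,0.125,0,0,0,0],[-0.0525,0.1688,0,0,0,0],[-0.0675,0.2125,0,0,0,0],[-0.0788,0.25,0,0,0,0],[-0.0844,0.2675,0,0,0,0],[-0.0844,0.2675,0,0,0,0]]

```text
time_s: 15.45
position: [0.6044, -0.0845, 0.2232]
tcp_rot: [[0.86, 0.51, 0.001], [0.51, -0.86, -0.001], [0.0, 0.001, -1.0]]
force: [-0.9, 0.5, -1.5]
opening: 0.402
grasp_force: 29.6
```

To row units: 0.13 m / 0.8 = 0.1625, 0.12 m / 0.8 = 0.15.

play_rows:
  motion:
    - [[0,0,0.0375,0,0,0],[0,0,0.075,0,0,0],[0,0,0.1125,0,0,0],[0,0,0.15,0,0,0],[0,0,0.1625,0,0,0],[0,0,0.1625,0,0,0],[0,0,0.1625,0,0,0]]

```text
time_s: 16.03
position: [0.6037, -0.0799, 0.0937]
tcp_rot: [[0.857, 0.515, -0.001], [0.515, -0.857, 0.0], [-0.0, -0.001, -1.0]]
force: [0.1, 0.3, -1.0]
opening: 0.403
grasp_force: 29.6
```

```bash
python3 d.py w 604 -81 69.5 -59
```

```text
t 16.03 pos [ 0.6037 -0.0799  0.0937] yaw -59.02 F [ 0.1  0.3 -1. ] op 0.0351 gf 29.6
delta [-0.0003  0.0011  0.0242] [-0.04  0.02 -0.02] j [-18.1  40.   90.9   0.   49.1  41. ]
```

To row units: 0.024 m / 0.8 = 0.03, 0.001 m / 0.8 = 0.0013.

play_rows:
  motion:
    - [[0,0.0013,0.0125,0,0,0],[0,0.0013,0.0225,0,0,0],[0,0.0013,0.0275,0,0,0],[0,0.0013,0.03,0,0,0],[0,0.0013,0.03,0,0,0],[0,0.0013,0.03,0,0,0]]

```text
time_s: 16.53
position: [0.6044, -0.0819, 0.0698]
tcp_rot: [[0.858, 0.514, 0.0], [0.514, -0.858, -0.0], [0.0, 0.0, -1.0]]
force: [-0.2, 0.7, -1.0]
opening: 0.402
grasp_force: 29.6
```

```bash
python3 d.py w 604 -81 69.5 -59; python3 - <<'E'
from h import *
c=cap('scene'); p=proj(c,[.604,-.081,.05]).astype(int)
cv2.imwrite('pics/s6.png',cv2.resize(c['frame'][p[1]-45:p[1]+45,p[0]-45:p[0]+45,::-1],None,fx=4.4,fy=4.4))
E
```

```text
t 16.53 pos [ 0.6044 -0.0819  0.0698] yaw -59.08 F [-0.2  0.7 -1. ] op 0.0350 gf 29.6
delta [ 0.0001 -0.0009  0.0003] [ 0.02 -0.02 -0.08] j [-18.2  42.1  91.4   0.   46.5  40.9]
```

View pics/s6.png

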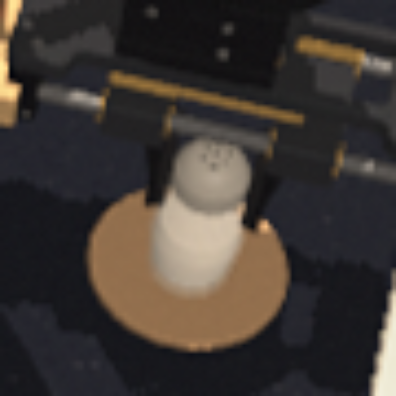

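The shaker is upright over the coaster, with its foot at crop (190,265) near the coaster's middle (188,268). I'll lower it 1 mm more and release.

To row units: 0.001 m / 0.8 = 0.0013, 0.0005 m / 0.8 = 0.0006.

play_rows:
  motion:
    - [[0,0,0.0006,0,0,0],[0,0,0.0013,0,0,0],[0,0,0.0013,0,0,0]]

```text
time_s: 16.83
position: [0.6046, -0.0819, 0.0691]
tcp_rot: [[0.858, 0.514, 0.001], [0.514, -0.858, -0.0], [0.001, 0.001, -1.0]]
force: [0.7, 0.6, 1.2]
opening: 0.403
grasp_force: 29.8
```

play_rows:
  motion:
    - [[0,0,0,0,0,0],[0,0,0,0,0,0],[0,0,0,0,0,0],[0,0,-0.025,0,0,0],[0,0,-0.0625,0,0,0],[0,0,-0.1125,0,0,0],[0,0,-0.15,0,0,0],[0,0,-0.1875,0,0,0]]
  fingers: 0.06

```text
time_s: 17.5
position: [0.6042, -0.0817, 0.2203]
tcp_rot: [[0.858, 0.514, 0.001], [0.514, -0.858, -0.0], [0.0, 0.0, -1.0]]
force: [0.0, 1.1, -0.5]
opening: 0.69
grasp_force: 0.0
```

```bash
python3 d.py w 370.5 332.5 225 -59; python3 - <<'E'
from fit import *
c=cap('scene'); r=finder.recognise('scene','salt_shaker'); o=finder.outline_of('scene','salt_shaker')
for d in r: print(d['at'],d['confidence'])
if o: 
    m=o[0]['pixels'].astype(bool); print(fit(c,m,np.zeros_like(m),P['salt_shaker'],.6,-.08,.005))
E
```

```text
t 17.50 pos [ 0.6042 -0.0817  0.2203] yaw -59.07 F [ 0.   1.1 -0.5] op 0.0600 gf 0.0
delta [ 0.0125 -0.4754 -0.005 ] [ 0.03 -0.02 -0.07] j [-18.2  30.3  85.5  -0.   64.2  40.9]
[0.5856, -0.0908, 0.0605] 0.57
(array([ 0.60554687, -0.08165625]), np.float64(0.713762325698993))
```

play_rows:
  motion:
    - [[0,-0.0375,0,0,0,0],[0.0025,-0.0875,0,0,0,0],[0.0038,-0.1375,0,0,0,0],[0.005,-0.1875,0,0,0,0],[0.0063,-0.2375,0,0,0,0],[0.0075,-0.2875,0,0,0,0],[0.0088,-0.3375,0,0,0,0],[0.01,-0.3875,0,0,0,0]]

```text
time_s: 18.32
position: [0.4493, 0.1894, 0.2169]
tcp_rot: [[0.858, 0.514, -0.004], [0.514, -0.858, -0.001], [-0.004, -0.001, -1.0]]
force: [0.7, -0.5, -0.1]
opening: 0.689
grasp_force: 0.0
```

```bash
python3 d.py w 370.5 332.5 200 -59; python3 - <<'E'
from fit import *
for n in ['top','scene']:
    c=cap(n)
    for k in ['coaster','salt_shaker','dropper_bottle']:
        o=finder.outline_of(n,k)
        if o:
            m=o[0]['pixels'].astype(bool); x0={'coaster':(.604,-.081,0),'salt_shaker':(.604,-.081,.005),'dropper_bottle':(.37,.332,0)}[k]
            print(n,k,fit(c,m,np.zeros_like(m),P[k],*x0))
cap('scene','s7.png')
E
```

```text
t 18.32 pos [0.4493 0.1894 0.2169] yaw -59.10 F [ 0.7 -0.5 -0.1] op 0.0600 gf 0.0
delta [ 0.006  -0.1632  0.0171] [-0.08  0.2  -0.1 ] j [  9.7  21.7 102.7   0.   55.8  68.8]
top coaster (array([ 0.60336849, -0.08161301]), np.float64(0.6476007805224179))
top salt_shaker (array([ 0.59990391, -0.08319988]), np.float64(0.7431819497790045))
top dropper_bottle (array([0.36959509, 0.32851919]), np.float64(0.7618685909608811))
scene coaster (array([ 0.60488623, -0.08046899]), np.float64(0.6277440408383511))
scene salt_shaker (array([ 0.60302643, -0.08115125]), np.float64(0.767961123377955))
scene dropper_bottle (array([0.37161719, 0.33246484]), np.float64(0.8984596186093672))
```

View pics/s7.png

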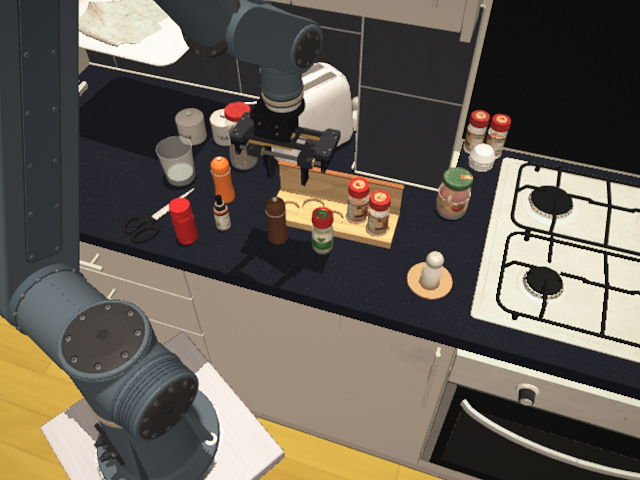

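To row units: -0.162 m / 0.8 = -0.2025, 0.05 m / 0.8 = 0.0625.

play_rows:
  motion:
    - [[0.0025,-0.0438,0,0,0,0],[0.0038,-0.0875,0,0,0,0],[0.005,-0.125,0.0125,0,0,0],[0.0075,-0.1625,0.025,0,0,0],[0.0075,-0.1938,0.0375,0,0,0],[0.0075,-0.2025,0.05,0,0,0],[0.0075,-0.2025,0.0625,0,0,0],[0.0075,-0.2025,0.0625,0,0,0]]

```text
time_s: 19.43
position: [0.3731, 0.3293, 0.1667]
tcp_rot: [[0.858, 0.514, -0.003], [0.514, -0.858, -0.002], [-0.004, 0.0, -1.0]]
force: [-0.6, -0.4, 1.0]
opening: 0.69
grasp_force: 0.0
```

```bash
python3 d.py w 370.5 332 62 -59
```

```text
t 19.43 pos [0.3731 0.3293 0.1667] yaw -59.07 F [-0.6 -0.4  1. ] op 0.0601 gf 0.0
delta [-0.0004 -0.0037  0.1047] [ 0.02  0.22 -0.07] j [ 28.6  26.9 104.2  -0.   49.1  87.7]
```

To row units: 0.105 m / 0.8 = 0.1313, 0.07 m / 0.8 = 0.0875.

play_rows:
  motion:
    - [[0,-0.0038,0.0125,0,0,0],[0,-0.0038,0.05,0,0,0],[0,-0.0038,0.0875,0,0,0],[0,-0.0038,0.1188,0,0,0],[0,-0.0038,0.1313,0,0,0],[0,-0.0038,0.1313,0,0,0],[0,-0.0038,0.1313,0,0,0]]

```text
time_s: 20.02
position: [0.3727, 0.3326, 0.0636]
tcp_rot: [[0.858, 0.513, -0.0], [0.513, -0.858, -0.0], [-0.0, 0.0, -1.0]]
force: [0.4, -0.3, -0.3]
opening: 0.692
grasp_force: 0.0
```

play_rows:
  motion:
    - [[0,0,0,0,0,0],[0,0,0,0,0,0],[0,0,0,0,0,0],[0,0,0,0,0,0],[0,0,0,0,0,0],[0,0,0,0,0,0],[0,0,0,0,0,0],[0,0,0,0,0,0]]
  fingers: 0.01

```text
time_s: 20.68
position: [0.3724, 0.333, 0.0641]
tcp_rot: [[0.858, 0.514, 0.001], [0.514, -0.858, 0.0], [0.001, 0.0, -1.0]]
force: [0.7, -0.2, 5.8]
opening: 0.354
grasp_force: 30.0
```

```bash
python3 d.py w 370.5 332 62 -59
```

```text
t 20.68 pos [0.3724 0.333  0.0641] yaw -59.06 F [ 0.7 -0.2  5.8] op 0.0308 gf 30.0
delta [-0.0022 -0.0001  0.0021] [ 0.01 -0.06 -0.06] j [ 29.   37.6 107.9  -0.   34.5  88. ]
```

To row units: -0.13 m / 0.8 = -0.1625, -0.11 m / 0.8 = -0.1375.

play_rows:
  motion:
    - [[0,0,-0.0188,0,0,0],[0,0,-0.0563,0,0,0],[0,0,-0.1,0,0,0],[0,0,-0.1375,0,0,0],[0.0125,0.025,-0.1625,0,0,0],[0.0375,0.0625,-0.1625,0,0,0],[0.0563,0.1,-0.1625,0,0,0],[0.075,0.1375,-0.1625,0,0,0]]

```text
time_s: 21.35
position: [0.481, 0.269, 0.1941]
tcp_rot: [[0.857, 0.515, 0.001], [0.515, -0.857, 0.0], [0.001, 0.0, -1.0]]
force: [0.0, 0.3, 0.8]
opening: 0.358
grasp_force: 30.0
```

```bash
python3 d.py w 553.8 231.7 130 -59
```

```text
t 21.35 pos [0.481  0.269  0.1941] yaw -59.00 F [0.  0.3 0.8] op 0.0312 gf 30.0
delta [0.0431 0.0695 0.0642] [ 0.01 -0.06 -0.  ] j [17.6 27.9 95.5  0.  56.5 76.6]
```

To row units: 0.069 m / 0.8 = 0.0863, 0.06 m / 0.8 = 0.075.

play_rows:
  motion:
    - [[0.0188,0.0313,0,0,0,0],[0.0375,0.0625,0,0,0,0],[0.0538,0.0863,0,0,0,0],[0.0538,0.0863,0,0,0,0],[0.0538,0.0863,0.0375,0,0,0],[0.0538,0.0863,0.075,0,0,0],[0.0538,0.0863,0.075,0,0,0],[0.0538,0.0863,0.075,0,0,0]]

```text
time_s: 22.02
position: [0.5501, 0.2322, 0.1318]
tcp_rot: [[0.858, 0.514, -0.006], [0.514, -0.858, -0.001], [-0.006, -0.002, -1.0]]
force: [0.8, -0.1, -0.6]
opening: 0.358
grasp_force: 30.0
```

```bash
python3 d.py w 553.8 231.7 74.5 -59;  python3 - <<'E'
from h import *
c=cap('scene'); p=proj(c,[.5523,.2307,.07]).astype(int)
cv2.imwrite('pics/s8.png',cv2.resize(c['frame'][p[1]-45:p[1]+45,p[0]-45:p[0]+45,::-1],None,fx=4.4,fy=4.4))
E
```

```text
t 22.02 pos [0.5501 0.2322 0.1318] yaw -59.05 F [ 0.8 -0.1 -0.6] op 0.0311 gf 30.0
delta [0.0033 0.0025 0.0573] [-0.12  0.33 -0.05] j [12.2 36.1 91.3  0.  52.9 71.2]
```

View pics/s8.png

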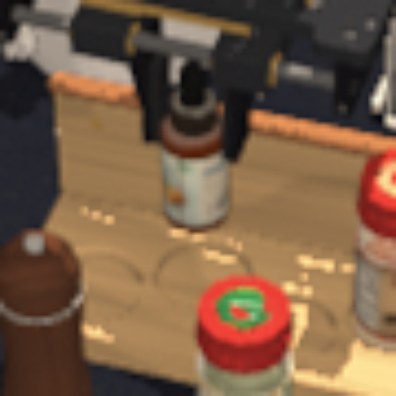

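The bottle is upright in the grip at crop (195,190), above the empty back pocket's rim (205,275). I'll lower it in.

To row units: 0.057 m / 0.8 = 0.0713, 0.05 m / 0.8 = 0.0625.

play_rows:
  motion:
    - [[0.0025,0.0025,0.0125,0,0,0],[0.0038,0.0025,0.0313,0,0,0],[0.0038,0.0025,0.05,0,0,0],[0.0038,0.0025,0.0625,0,0,0],[0.0038,0.0025,0.0688,0,0,0],[0.0038,0.0025,0.0713,0,0,0],[0.0038,0.0025,0.0713,0,0,0],[0.0038,0.0025,0.0713,0,0,0]]

```text
time_s: 22.73
position: [0.5566, 0.2323, 0.0772]
tcp_rot: [[0.858, 0.514, 0.001], [0.514, -0.858, 0.0], [0.001, 0.0, -1.0]]
force: [0.5, -0.9, -0.5]
opening: 0.358
grasp_force: 30.0
```

```bash
python3 d.py w 553.8 231.7 74.5 -59
```

```text
t 22.73 pos [0.5566 0.2323 0.0772] yaw -59.06 F [ 0.5 -0.9 -0.5] op 0.0311 gf 30.0
delta [-0.0027 -0.0009  0.0027] [ 0.03 -0.07 -0.06] j [12.  41.  92.3 -0.  46.5 71.1]
```

To row units: 0.003 m / 0.8 = 0.0038, -0.001 m / 0.8 = -0.0013.

play_rows:
  motion:
    - [[-0.0025,-0.0013,0.0013,0,0,0],[-0.0025,-0.0013,0.0025,0,0,0],[-0.0025,-0.0013,0.0038,0,0,0],[-0.0025,-0.0013,0.0038,0,0,0],[-0.0025,-0.0013,0.0038,0,0,0]]

```text
time_s: 23.15
position: [0.554, 0.232, 0.0742]
tcp_rot: [[0.858, 0.514, 0.001], [0.514, -0.858, 0.0], [0.001, 0.0, -1.0]]
force: [-0.8, 0.4, 4.2]
opening: 0.356
grasp_force: 30.0
```

```bash
python3 d.py w 553.8 231.7 74 -59
```

```text
t 23.15 pos [0.554  0.232  0.0742] yaw -59.07 F [-0.8  0.4  4.2] op 0.0309 gf 30.0
delta [-0.0003  0.0002  0.0002] [ 0.01 -0.03 -0.07] j [12.1 41.2 92.8  0.  46.  71.1]
```

Floor contact shows as about 4 N. I'll release and rise.

To row units: -0.115 m / 0.8 = -0.1438, -0.085 m / 0.8 = -0.1063.

play_rows:
  motion:
    - [[0,0,0,0,0,0],[0,0,0,0,0,0],[0,0,0,0,0,0],[0,0,0,0,0,0],[0,0,-0.025,0,0,0],[0,0,-0.0625,0,0,0],[0,0,-0.1063,0,0,0],[0,0,-0.1438,0,0,0]]
  fingers: 0.06

```text
time_s: 23.82
position: [0.5537, 0.2319, 0.1897]
tcp_rot: [[0.858, 0.514, -0.0], [0.514, -0.858, -0.0], [-0.0, -0.0, -1.0]]
force: [0.4, -0.0, -0.0]
opening: 0.683
grasp_force: 0.0
```

To row units: -0.095 m / 0.8 = -0.1188, -0.085 m / 0.8 = -0.1063, -56 degrees / 360 = -0.1556.

play_rows:
  motion:
    - [[-0.0125,0,0,0,0,-0.0194],[-0.0313,0,0,0,0,-0.0389],[-0.05,0,0,0,0,-0.0583],[-0.0688,0,0,0,0,-0.0778],[-0.0875,0,0,0,0,-0.0972],[-0.1063,0,0,0,0,-0.1167],[-0.1188,0,0,0,0,-0.1361],[-0.1188,0,0,0,0,-0.1556]]
  fingers: 0.064

```text
time_s: 24.48
position: [0.4695, 0.1822, 0.1881]
tcp_rot: [[0.048, 0.999, -0.004], [0.999, -0.048, -0.001], [-0.001, -0.004, -1.0]]
force: [-0.2, 0.3, -0.2]
opening: 0.736
grasp_force: 0.0
```

```bash
python3 d.py w 498.6 136.4 190 31.1; python3 - <<'E'
from fit import *
for n in ['top','scene']:
    c=cap(n)
    for k,x0 in [('jar_a',(.4986,.1364,0)),('pepper_mill',(.4441,.2244,0)),('dropper_bottle',(.5525,.231,.01))]:
        u=proj(c,[x0[0],x0[1],x0[2]+.05]).astype(int)
        for d in finder.outline_of(n,k):
            m=d['pixels'].astype(bool)
            if m[u[1]-4:u[1]+4,u[0]-4:u[0]+4].any(): print(n,k,fit(c,m,np.zeros_like(m),P[k],*x0)); break
E
```

```text
t 24.48 pos [0.4695 0.1822 0.1881] yaw -2.74 F [-0.2  0.3 -0.2] op 0.0641 gf 0.0
delta [-0.0444  0.0312 -0.0019] [-2.200e-01 -1.000e-02 -3.384e+01] j [  8.5  25.3 102.2  -0.   52.7  11.2]
scene jar_a (array([0.49800154, 0.13651773]), np.float64(0.9367017310684648))
scene pepper_mill (array([0.44503804, 0.22888171]), np.float64(0.9099379586723974))
scene dropper_bottle (array([0.55246924, 0.23134595]), np.float64(0.781111039505059))
```

To row units: -0.044 m / 0.8 = -0.055, -0.04 m / 0.8 = -0.05, -33.8 degrees / 360 = -0.0939.

play_rows:
  motion:
    - [[-0.0125,0.0088,0,0,0,-0.0194],[-0.025,0.0188,0,0,0,-0.0389],[-0.0375,0.0275,0,0,0,-0.0583],[-0.05,0.0375,0,0,0,-0.0778],[-0.055,0.0388,0.0125,0,0,-0.0939],[-0.055,0.0388,0.0375,0,0,-0.0939],[-0.055,0.0388,0.05,0,0,-0.0939],[-0.055,0.0388,0.05,0,0,-0.0939]]

```text
time_s: 25.55
position: [0.4993, 0.1374, 0.1464]
tcp_rot: [[-0.51, 0.86, -0.005], [0.86, 0.51, -0.0], [0.002, -0.005, -1.0]]
force: [-0.3, 0.7, -0.3]
opening: 0.734
grasp_force: 0.0
```

```bash
python3 d.py w 498.6 136.4 87.7 31.1
```

```text
t 25.55 pos [0.4993 0.1374 0.1464] yaw 30.67 F [-0.3  0.7 -0.3] op 0.0639 gf 0.0
delta [-0.0007 -0.0008  0.0587] [-0.27 -0.14 -0.43] j [  3.   30.1 102.3   0.   48.  -27.7]
```

To row units: 0.059 m / 0.8 = 0.0738, 0.045 m / 0.8 = 0.0563, -0.4 degrees / 360 = -0.0011.

play_rows:
  motion:
    - [[-0.0013,-0.0013,0.025,0,0,-0.0008],[-0.0013,-0.0013,0.0563,0,0,-0.0011],[-0.0013,-0.0013,0.0738,0,0,-0.0011],[-0.0013,-0.0013,0.0738,0,0,-0.0011],[-0.0013,-0.0013,0.0738,0,0,-0.0011],[-0.0013,-0.0013,0.0738,0,0,-0.0011]]

```text
time_s: 26.05
position: [0.5013, 0.1364, 0.0905]
tcp_rot: [[-0.517, 0.856, 0.002], [0.856, 0.517, 0.0], [-0.001, 0.002, -1.0]]
force: [0.5, 0.1, -0.3]
opening: 0.729
grasp_force: 0.0
```

play_rows:
  motion:
    - [[0,0,0,0,0,0],[0,0,0,0,0,0],[0,0,0,0,0,0],[0,0,0,0,0,0],[0,0,0,0,0,0],[0,0,0,0,0,0],[0,0,0,0,0,0],[0,0,0,0,0,0]]
  fingers: 0.02

```text
time_s: 26.72
position: [0.5006, 0.1361, 0.09]
tcp_rot: [[-0.517, 0.856, 0.0], [0.856, 0.517, -0.0], [-0.0, 0.0, -1.0]]
force: [-1.3, 0.0, 5.3]
opening: 0.5
grasp_force: 29.9
```

```bash
python3 d.py w 498.6 136.4 87.7 31.1
```

```text
t 26.72 pos [0.5006 0.1361 0.09  ] yaw 31.14 F [-1.3  0.   5.3] op 0.0435 gf 29.9
delta [ 0.0013 -0.0015  0.0023] [0.01 0.02 0.04] j [  2.9  35.6 104.4  -0.   39.9 -28.3]
```

To row units: 0.07 m / 0.8 = 0.0875, 0.02 m / 0.8 = 0.025.

play_rows:
  motion:
    - [[0,0,-0.0188,0,0,0],[0,0,-0.04,0,0,0],[0,0,-0.04,0,0,0],[0,0.025,-0.04,0,0,0],[0.0013,0.0625,-0.04,0,0,0],[0.0013,0.0875,-0.04,0,0,0],[0.0013,0.0875,-0.04,0,0,0],[0.0013,0.0875,-0.04,0,0,0]]

```text
time_s: 27.38
position: [0.5601, 0.1735, 0.1204]
tcp_rot: [[-0.518, 0.856, -0.001], [0.856, 0.518, -0.0], [0.0, -0.001, -1.0]]
force: [-0.2, -0.6, -1.9]
opening: 0.5
grasp_force: 29.9
```

play_rows:
  motion:
    - [[0,0,0,0,0,0],[0,0,0,0,0,0],[0,0,0,0,0,0]]

```text
time_s: 27.63
position: [0.5586, 0.1727, 0.1211]
tcp_rot: [[-0.517, 0.856, -0.002], [0.856, 0.517, -0.0], [0.001, -0.002, -1.0]]
force: [-0.4, -1.1, -1.7]
opening: 0.499
grasp_force: 29.9
```

```bash
python3 d.py w 559.6 173.3 100.3 31.1
```

```text
t 27.63 pos [0.5586 0.1727 0.1211] yaw 31.11 F [-0.4 -1.1 -1.7] op 0.0434 gf 29.9
delta [-0.      0.0012  0.0208] [-0.11 -0.05  0.01] j [  6.2  36.2  93.7  -0.   50.2 -24.9]
```

To row units: 0.02 m / 0.8 = 0.025, 0.001 m / 0.8 = 0.0013.

play_rows:
  motion:
    - [[0,0.0013,0.0075,0,0,0],[0,0.0013,0.015,0,0,0],[0,0.0013,0.0213,0,0,0],[0,0.0013,0.025,0,0,0],[0,0.0013,0.025,0,0,0],[0,0.0013,0.025,0,0,0]]

```text
time_s: 28.13
position: [0.5606, 0.1736, 0.1012]
tcp_rot: [[-0.517, 0.856, -0.001], [0.856, 0.517, -0.0], [0.0, -0.001, -1.0]]
force: [0.4, -0.5, -0.9]
opening: 0.5
grasp_force: 29.9
```

```bash
python3 d.py w 559.6 173.3 100.3 31.1
```

```text
t 28.13 pos [0.5606 0.1736 0.1012] yaw 31.13 F [ 0.4 -0.5 -0.9] op 0.0435 gf 29.9
delta [ 0.0002 -0.0011  0.0009] [-0.04 -0.02  0.03] j [  6.3  38.1  94.1  -0.   47.9 -24.8]
```

To row units: -0.001 m / 0.8 = -0.0013, 0.0005 m / 0.8 = 0.0006.

play_rows:
  motion:
    - [[0,-0.0013,0.0006,0,0,0],[0,-0.0013,0.0013,0,0,0],[0,-0.0013,0.0013,0,0,0],[0,-0.0013,0.0013,0,0,0]]

```text
time_s: 28.47
position: [0.56, 0.1732, 0.1007]
tcp_rot: [[-0.517, 0.856, 0.0], [0.856, 0.517, 0.0], [-0.0, 0.0, -1.0]]
force: [-0.6, -0.4, -0.9]
opening: 0.503
grasp_force: 29.9
```

To row units: -0.09 m / 0.8 = -0.1125, -0.085 m / 0.8 = -0.1063.

play_rows:
  motion:
    - [[0,0,0,0,0,0],[0,0,0,0,0,0],[0,0,0,0,0,0],[0,0,0,0,0,0],[0,0,-0.025,0,0,0],[0,0,-0.0625,0,0,0],[0,0,-0.1063,0,0,0],[0,0,-0.1125,0,0,0]]
  fingers: 0.064

```text
time_s: 29.13
position: [0.5635, 0.1738, 0.1962]
tcp_rot: [[-0.517, 0.856, 0.011], [0.856, 0.517, 0.001], [-0.005, 0.01, -1.0]]
force: [0.4, 0.2, 1.2]
opening: 0.731
grasp_force: 0.0
```

```bash
python3 d.py w 444.1 224.8 190 31.6
```

```text
t 29.13 pos [0.5635 0.1738 0.1962] yaw 31.15 F [0.4 0.2 1.2] op 0.0636 gf 0.0
delta [ 0.1055 -0.0759  0.005 ] [ 0.57  0.26 -0.46] j [  6.3  30.3  90.2   0.   58.8 -24.9]
```

To row units: 0.105 m / 0.8 = 0.1313, 0.08 m / 0.8 = 0.1, -0.5 degrees / 360 = -0.0014.

play_rows:
  motion:
    - [[0.025,-0.0188,0,0,0,0],[0.0625,-0.0438,0,0,0,0],[0.1,-0.0688,0,0,0,-0.0008],[0.1313,-0.0913,0,0,0,-0.0014],[0.1313,-0.0913,0.0188,0,0,-0.0014],[0.1313,-0.0913,0.0313,0,0,-0.0014],[0.1313,-0.0913,0.0313,0,0,-0.0014],[0.1313,-0.0913,0.0313,0,0,-0.0014]]

```text
time_s: 29.8
position: [0.443, 0.2254, 0.1653]
tcp_rot: [[-0.525, 0.851, -0.001], [0.851, 0.525, -0.0], [0.0, -0.001, -1.0]]
force: [1.0, -0.0, -0.2]
opening: 0.738
grasp_force: 0.0
```

```bash
python3 d.py w 444.1 224.8 86 31.6; python3 - <<'E'
from h import *
c=cap('scene'); p=proj(c,[.52,.2,.06]).astype(int)
cv2.imwrite('pics/s9.png',cv2.resize(c['frame'][p[1]-65:p[1]+65,p[0]-90:p[0]+90,::-1],None,fx=4,fy=4))
E
```

```text
t 29.80 pos [0.443  0.2254 0.1653] yaw 31.64 F [ 1.  -0.  -0.2] op 0.0642 gf 0.0
delta [-0.0011  0.0007  0.0793] [-0.05 -0.01  0.04] j [ 14.1  26.9 104.5  -0.   48.6 -17.6]
```

View pics/s9.png

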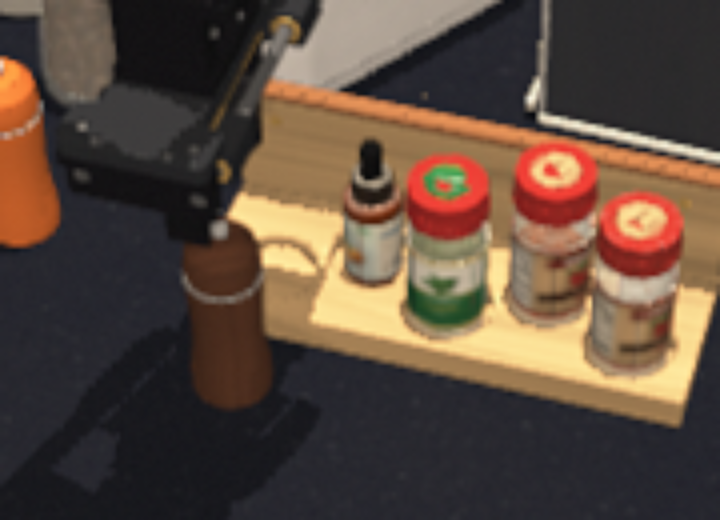

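jar_b (448,245) and the dropper bottle (372,215) stand upright in their pockets. The gripper is over the mill (230,310), so I'll fetch it now.

To row units: 0.079 m / 0.8 = 0.0988, 0.05 m / 0.8 = 0.0625.

play_rows:
  motion:
    - [[0,0,0.025,0,0,0],[0,0,0.0625,0,0,0],[0,0,0.0875,0,0,0],[0,0,0.0988,0,0,0],[0,0,0.0988,0,0,0],[0,0,0.0988,0,0,0],[0,0,0.0988,0,0,0]]

```text
time_s: 30.43
position: [0.4443, 0.2255, 0.0876]
tcp_rot: [[-0.524, 0.852, 0.002], [0.852, 0.524, 0.001], [-0.001, 0.002, -1.0]]
force: [0.2, 1.0, -0.1]
opening: 0.735
grasp_force: 0.0
```

play_rows:
  motion:
    - [[0,0,0,0,0,0],[0,0,0,0,0,0],[0,0,0,0,0,0],[0,0,0,0,0,0],[0,0,0,0,0,0],[0,0,0,0,0,0],[0,0,0,0,0,0],[0,0,0,0,0,0]]
  fingers: 0.02

```text
time_s: 31.1
position: [0.4431, 0.2253, 0.087]
tcp_rot: [[-0.525, 0.851, 0.0], [0.851, 0.525, -0.0], [-0.0, 0.0, -1.0]]
force: [-0.8, -0.4, 5.9]
opening: 0.479
grasp_force: 30.0
```

```bash
python3 d.py w 504.9 261.9 96 31.6
```

```text
t 31.10 pos [0.4431 0.2253 0.087 ] yaw 31.64 F [-0.8 -0.4  5.9] op 0.0417 gf 30.0
delta [-0.0012  0.0718 -0.009 ] [0.   0.01 0.04] j [ 14.   35.  107.6  -0.   37.4 -17.6]
```

To row units: 0.072 m / 0.8 = 0.09, 0.05 m / 0.8 = 0.0625.

play_rows:
  motion:
    - [[0,0,-0.0188,0,0,0],[0,0,-0.04,0,0,0],[0,0,-0.04,0,0,0],[0,0.025,-0.04,0,0,0],[0,0.0625,-0.04,0,0,0],[0,0.09,-0.04,0,0,0],[0,0.09,-0.04,0,0,0],[0,0.09,-0.04,0,0,0]]

```text
time_s: 31.77
position: [0.505, 0.2634, 0.1174]
tcp_rot: [[-0.525, 0.851, -0.0], [0.851, 0.525, -0.0], [0.0, -0.0, -1.0]]
force: [-0.3, -0.5, -2.6]
opening: 0.479
grasp_force: 30.0
```

play_rows:
  motion:
    - [[0,0,0,0,0,0],[0,0,0,0,0,0],[0,0,0,0,0,0]]

```text
time_s: 32.02
position: [0.5031, 0.2625, 0.118]
tcp_rot: [[-0.524, 0.852, -0.002], [0.852, 0.524, -0.001], [0.001, -0.002, -1.0]]
force: [-0.3, 0.4, -2.4]
opening: 0.479
grasp_force: 30.0
```

```bash
python3 d.py w 504.9 261.9 97.3 31.6; python3 - <<'E'
from h import *
c=cap('scene'); p=proj(c,[.505,.262,.06]).astype(int)
cv2.imwrite('pics/s10.png',cv2.resize(c['frame'][p[1]-45:p[1]+45,p[0]-45:p[0]+45,::-1],None,fx=5,fy=5))
E
```

```text
t 32.02 pos [0.5031 0.2625 0.118 ] yaw 31.62 F [-0.3  0.4 -2.4] op 0.0416 gf 30.0
delta [-0.0015  0.0013  0.0207] [-0.13 -0.03  0.02] j [ 16.3  35.5  96.3  -0.   48.3 -15.3]
```

View pics/s10.png

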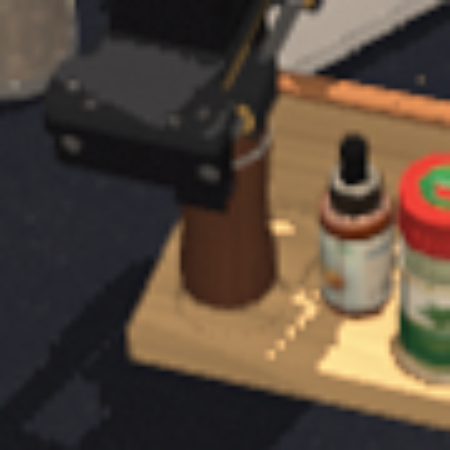

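The mill hangs upright at crop (225,250), right over its pocket rim. I'll lower it gently.

play_rows:
  motion:
    - [[-0.0006,0.0013,0.0075,0,0,0],[-0.0006,0.0013,0.0125,0,0,0],[-0.0006,0.0013,0.0175,0,0,0],[-0.0006,0.0013,0.0175,0,0,0],[-0.0006,0.0013,0.0175,0,0,0]]

```text
time_s: 32.48
position: [0.5052, 0.263, 0.104]
tcp_rot: [[-0.524, 0.851, -0.001], [0.851, 0.524, -0.0], [0.0, -0.001, -1.0]]
force: [-0.1, -0.1, -2.0]
opening: 0.481
grasp_force: 30.0
```

```bash
python3 d.py w 504.9 261.9 97.3 31.6
```

```text
t 32.48 pos [0.5052 0.263  0.104 ] yaw 31.63 F [-0.1 -0.1 -2. ] op 0.0419 gf 30.0
delta [-0.0008 -0.0009  0.0067] [-0.07 -0.02  0.03] j [ 16.3  36.9  96.5   0.   46.7 -15.4]
```

To row units: 0.0065 m / 0.8 = 0.0081, 0.005 m / 0.8 = 0.0063.

play_rows:
  motion:
    - [[0,-0.0006,0.0038,0,0,0],[0,-0.0006,0.0063,0,0,0],[0,-0.0006,0.0081,0,0,0],[0,-0.0006,0.0081,0,0,0],[0,-0.0006,0.0081,0,0,0]]

```text
time_s: 32.9
position: [0.5051, 0.2629, 0.0979]
tcp_rot: [[-0.525, 0.851, -0.0], [0.851, 0.525, -0.0], [0.0, -0.0, -1.0]]
force: [0.5, -0.6, -2.4]
opening: 0.479
grasp_force: 30.0
```

```bash
python3 d.py w 504.9 261.9 97 31.6
```

```text
t 32.90 pos [0.5051 0.2629 0.0979] yaw 31.64 F [ 0.5 -0.6 -2.4] op 0.0417 gf 30.0
delta [-0.0008 -0.0007  0.0009] [-0.01 -0.    0.04] j [ 16.3  37.4  96.8   0.   45.8 -15.4]
```

To row units: 0.001 m / 0.8 = 0.0013.

play_rows:
  motion:
    - [[0,0,0.0013,0,0,0],[0,0,0.0013,0,0,0],[0,0,0.0013,0,0,0]]

```text
time_s: 33.15
position: [0.5053, 0.263, 0.0971]
tcp_rot: [[-0.524, 0.851, 0.0], [0.851, 0.524, 0.0], [-0.0, 0.0, -1.0]]
force: [0.3, -0.2, -2.5]
opening: 0.478
grasp_force: 30.0
```

To row units: -0.115 m / 0.8 = -0.1438, -0.085 m / 0.8 = -0.1063.

play_rows:
  motion:
    - [[0,0,0,0,0,0],[0,0,0,0,0,0],[0,0,0,0,0,0],[0,0,0,0,0,0],[0,0,-0.025,0,0,0],[0,0,-0.0625,0,0,0],[0,0,-0.1063,0,0,0],[0,0,-0.1438,0,0,0]]
  fingers: 0.064

```text
time_s: 33.82
position: [0.5052, 0.263, 0.2137]
tcp_rot: [[-0.524, 0.851, 0.0], [0.851, 0.524, 0.0], [-0.0, 0.0, -1.0]]
force: [0.8, 0.2, -0.2]
opening: 0.736
grasp_force: 0.0
```

To row units: -0.13 m / 0.8 = -0.1625, -0.1 m / 0.8 = -0.125.

play_rows:
  motion:
    - [[0,-0.0375,0,0,0,0],[0,-0.075,0,0,0,0],[0,-0.125,0,0,0,0],[0,-0.1625,0,0,0,0],[0,-0.1625,0,0,0,0],[0,-0.1625,0,0,0,0],[0,-0.1625,0,0,0,0],[0,-0.1625,0,0,0,0]]

```text
time_s: 34.48
position: [0.3964, 0.1953, 0.2125]
tcp_rot: [[-0.525, 0.851, 0.003], [0.851, 0.525, 0.001], [-0.001, 0.003, -1.0]]
force: [0.1, 0.0, 0.2]
opening: 0.732
grasp_force: 0.0
```

```bash
python3 - <<'E'
from fit import *
Q=[('jar_a',(.5585,.1738,.01)),('jar_a',(.607,.142,.01)),('jar_a',(.6127,.085,.01)),('pepper_mill',(.505,.263,.01)),('dropper_bottle',(.5525,.231,.01)),('salt_shaker',(.604,-.081,.005)),('coaster',(.604,-.081,0))]
for n in ['scene','top']:
    c=cap(n,n+'_end.png'); O={k:[d['pixels'].astype(bool) for d in finder.outline_of(n,k) if d['confidence']>.3] for k in P}
    allm=[m for v in O.values() for m in v]
    for k,x0 in Q:
        u=proj(c,[x0[0],x0[1],x0[2]+(.06 if k!='coaster' else 0)]).astype(int)
        for m in O[k]:
            if m[u[1]-5:u[1]+6,u[0]-5:u[0]+6].any():
                ign=np.zeros_like(m)
                for o in allm:
                    if o is not m: ign|=o&~m
                x,q=fit(c,m,ign,P[k],*x0); print(n,k,x0,x.round(4),round(q,2)); break
E
python3 d.py w 444 224 190 31.6
```

```text
scene jar_a (0.5585, 0.1738, 0.01) [0.5583 0.1752] 0.9
scene jar_a (0.607, 0.142, 0.01) [0.6074 0.1428] 0.94
scene pepper_mill (0.505, 0.263, 0.01) [0.5085 0.2673] 0.94
scene dropper_bottle (0.5525, 0.231, 0.01) [0.553  0.2308] 0.92
scene salt_shaker (0.604, -0.081, 0.005) [ 0.5977 -0.0871] 0.9
scene coaster (0.604, -0.081, 0) [ 0.6053 -0.0795] 0.91
top jar_a (0.5585, 0.1738, 0.01) [0.571  0.1726] 0.25
top jar_a (0.607, 0.142, 0.01) [0.6057 0.1407] 0.78
top jar_a (0.6127, 0.085, 0.01) [0.6121 0.0851] 0.94
top salt_shaker (0.604, -0.081, 0.005) [ 0.5967 -0.0815] 0.97
top coaster (0.604, -0.081, 0) [ 0.6023 -0.0815] 0.95
t 35.08 pos [0.3945 0.1948 0.212 ] yaw 31.63 F [ 0.8 -1.  -0.5] op 0.0641 gf 0.0
delta [-0.0011  0.0575  0.022 ] [-0.   -0.    0.03] j [ 11.7  18.6 109.4   0.   52.  -20. ]
```

View pics/scene_end.png

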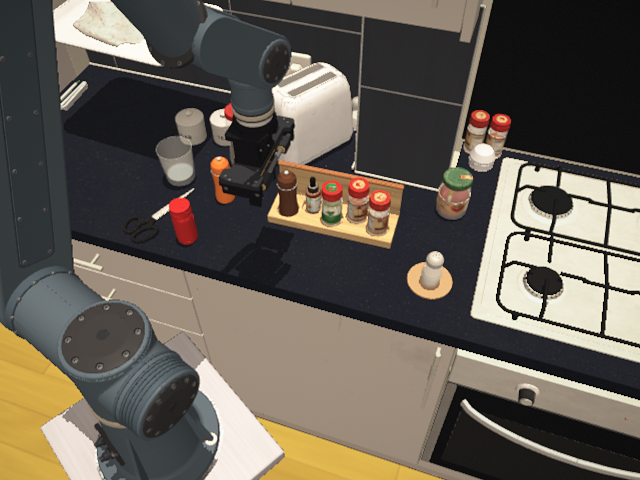

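Everything in the rack stands upright, and the shaker is on the coaster (432,275). The fits put the shaker 6–9 mm off the coaster's middle, so I'll check that closely before handing in.

```bash
python3 - <<'E'
from fit import *
L=[]
for n in ['scene','top']:
    c=cap(n); im=c['frame'][:,:,::-1].copy(); p=proj(c,[.604,-.081,.03]).astype(int)
    f=4; a=cv2.resize(im[p[1]-48:p[1]+48,p[0]-48:p[0]+48],None,fx=f,fy=f,interpolation=cv2.INTER_CUBIC)
    g=lambda X:tuple(((proj(c,X)-p+48+.5)*f).astype(int))
    for X,r,z,col in [((.604,-.081),.047,.005,(0,255,0)),((.604,-.081),.022,.005,(255,0,0)),((.597,-.083),.022,.005,(0,0,255))]:
        pts=np.array([g([X[0]+r*np.cos(t),X[1]+r*np.sin(t),z]) for t in A],np.int32); cv2.polylines(a,[pts],True,col,1)
    L.append(a)
cv2.imwrite('pics/end2.png',np.hstack(L))
E
```

```text
(no output)
```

View pics/end2.png

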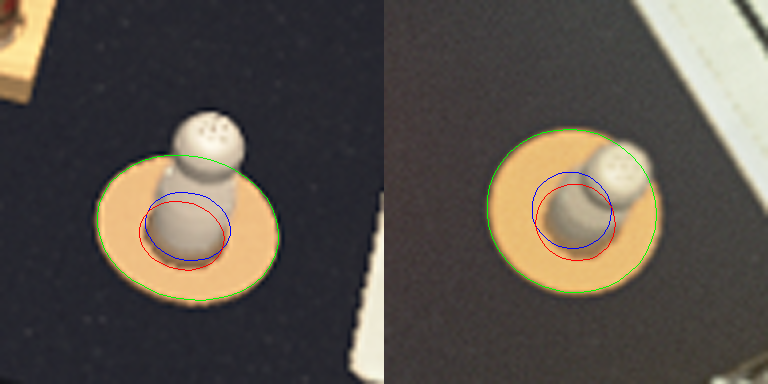

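The shaker's foot, at (188,240) in the left crop and (578,215) in the right, is at most about 8 mm off the coaster's middle. That is inside the 15 mm limit, so I'm handing in.

```bash
python3 -c "
from rig import bot
print(bot.hand_in())"
```

```text
the job is handed in; nothing more can be done
None
```

I handed the job in after about 35 s of robot time: the salt shaker is on the coaster (by eye at most about 8 mm off its middle), the dropper bottle is in the shaker's old back pocket, the mill and jar_b are back in their pockets, and everything looked upright in the last pictures; the hand-in gave no verdict.

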